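# Lock the spanner in its rack with the keeper bar

### The arm

A 6-joint arm with a two-finger parallel gripper is mounted at the origin on the work surface. World frame = base frame: x ahead of the robot, y to its left, z up, the work surface at z = 0. Lengths are in m, angles in degrees, forces in N, time in s.
With the tool pointing down it reaches from about 0.35 to 0.875 m from the base axis. Payload 4.2 kg.
Tool frame: the origin (TCP) lies on the mounting face of the last link; the fingertips stand 182 mm ahead of it and the grasp point (between the pads) lies 164 mm ahead of it (r.tcp_to_grasp is the distance from the TCP to the grasp point, in m); z points along the fingers, y is the line along which they close (so a half turn about z gives the same grasp; the last joint's range is limited). The gripper opens to 87 mm and grips with 3 to 60 N. Pads are 19 mm wide; open, the fingers measure 117 mm over their backs; the gripper's body (75 mm by 190 mm) begins 51 mm behind the grasp point.
Start: joints at [-48.266, 22.042, 0.453, 0, -68.411, -14.817], TCP at [0.283, -0.557, 0.405] pointing down, gripper open.
Joint ranges: [-179.83, 179.83], [-69.29, 118.12], [-61.27, 80.66], [-181.25, 117.63], [-171.15, -9.14], [-177.46, 177.46]. Speed limits (degrees/s): [159.86, 159.86, 180, 180, 180, 180].

### API

Orientations are given as a 3x3 rotation matrix whose columns are the frame's x, y, z axes.
In Python, from station import sense, eyes, r gives the robot as it stands.
- The arm moves only by the tool jog_arm, never from a script. Its argument "increments" is a list of rows, each a list of 4 numbers: the shift along the tool's x, y, z normalised to -1 to 1, where 1 is 0.02 m, then the turn about the tool's z normalised to -1 to 1, where 1 is 0.08 rad. A call has 1 to 10 rows; each row shifts and turns the commanded pose from where the row before left it, along the tool's axes as they then stand; what a row does not reach is not made up. A row lasts 1/10 s, in which the tool goes at most 50 mm and 8.59 degrees, less where a joint would pass 70% of its speed; a pose out of reach is approached as far as the arm can. A call with a number of a shift or a turn outside -1 to 1 is refused whole. A call with a gripper value outside its range is refused whole. "grip" is the finger opening in mm, from 0 to 87, set as the call begins (left out, the last holds). The fingers move at their own pace and stop on an object; the grip force is fixed at half the most. Time passes only in rows, so rows that do not move let the fingers close. It gives the time, the measured TCP pose, the force, the opening and the grip force at its end, in the units of the state.
- sense(): the state, without advancing time (a new reading comes with each control period).
- eyes.capture(name): name is "scene" or "top" or "wrist"; returns the picture (400x640x3 uint8, blue, green, red); there is no depth.
- eyes.get_calibration(name): a dict with "camera_matrix" (3x3 intrinsics, pixels), "R" (3x3) and "t" (3): a world point X has camera coordinates R X + t; the wrist camera has in their place "T_tool_cam" (4x4, takes a point from camera to tool coordinates, whose origin is the TCP and whose axes are the flange's). Camera axes: x right, y down, z forward; pixel columns grow to the right and rows downward; lengths in m; the calibration is good to about 2 mm. A picture is of the moment at which its call begins: read the wrist's pose just before it. get_calibration takes no time and is no camera call.
- r.finish_job(): hands the job in; it is judged then, once.
Trained networks look in the newest picture that a camera, given by its name, has taken for a name from the list of things; names that differ only in an ending like _2 or _b are one class to them, and where a whole thing is asked for, a point or a joint stands for the part that bears it (a point fixed in the world has none). Each returns a list of dicts, best first, with "conf" (0 to 1); they miss things now and then, are a little off and sometimes report something else, mostly with a low value. They report only what shows in the picture. A call takes as long as a camera call. They do not tell look-alikes from the thing itself.
- eyes.spot_in(camera, name): "centre" ([x, y, z] in m, in world coordinates, good to about 4 mm: the middle of the surface that is visible of it).
- eyes.outline_of(camera, name): "mask" (400x640 bool, what is visible of it).
The state is a dict: "time_s": time; "joints": joint angles; "joint_velocities": joint speeds; "effort": joint torques, N m; "tcp_pos": TCP position; "ee_rot": TCP orientation; "wrist_force": force on the tool from outside, world axes, zero at the start; "moment": the same for the moment, N m; "gripper_width": opening from 0.0 (shut) to 1.0 (fully open); "gripper_force": force on a finger pad.
Only numpy, scipy, OpenCV 4.12 (cv2) and the standard library are available. Lean on these libraries where they do the work, as an engineer would, in place of code of your own. Each camera call takes 0.05 s, during which the arm holds its last target. There are 200 camera calls.

### The job

Lay the adjustable spanner down flat in the two cradles of the open rack, handle centred between them and the jaws at either end, then swing the rack's hinged keeper bar shut over it. Push the bar by its paddle grip until it snaps fully home behind its catch and stays shut, without forcing it (a firm finger push of under 30 N is plenty), and leave the other things on the table where they stand.

Things in the scene. Friction and masses are not known exactly. Their poses are not given: they have to be found in the camera images.
- spanner: Loose silver adjustable spanner, 0.3 kg, 208 mm long, lying flat. Origin: underside, middle of the straight handle; x along the handle to the jaws, z up. Handle 22 mm wide, 12 thick, x -81 to 70 mm; head x 68 to 127 mm, 45 wide, 15 thick; undersides flush. Centre of mass about 35 mm from the origin towards the jaws.
- rack_seat (a point): Middle of the fixed grey rack, between its two cradles, on the level of their floors (30 mm above the table). The spanner handle lies along y, underside at this point. Cradle floors: y 36 to 50 mm either side; slots 32 mm wide (x) between cheeks 10 mm thick, 18 mm high. Clear between the cradles down to the base plate, 18 mm lower. x points from catch to hinge, z up.
- catch (a point): Middle of the aluminium catch post's top (38 mm above the table), 72 mm from the rack's middle towards its -x; axes as rack_seat. The post is 24 (x) by 44 mm (y); a sprung ball stands out of its top; a stop cheek on its -y edge rises to 66 mm above the table. The shut bar lies over the post, against the cheek.
- keeper_hinge (a point): Vertical hinge axis of the white nylon keeper bar, 75 mm from the rack's middle towards +x, 57 mm above the table; axes as rack_seat. Bar 16 mm wide, 50 to 64 mm above the table, 158 mm long from the hinge; hinge boss 26 mm across, top at 69 mm. A thin springy neck joins the paddle grip to its end. Shut, the bar lies along the rack's -x, across the spanner handle.
- keeper_grip: Paddle grip at the bar's end. Origin: where the neck bends, 158 mm from the hinge, at table height; x along the bar towards the hinge, z up. Paddle: x -37 to -97 mm, 12 mm thick (y), 47 to 87 mm above the table. The neck gives up to 0.65 rad (1.3 N m/rad), so the paddle must go some 3 to 20 mm past its shut place before the bar snaps into the catch; then the push eases.
- grip_mid (a point): Centre of the paddle grip, 67 mm from the neck's bending point (225 mm from the hinge when unbent), 67 mm above the table.
- keeper (a joint): Keeper bar angle at the hinge (rad), without the neck's bend: 0 = fully shut against its stop, growing as it opens towards the rack's +y side, at most 1.7. The catch's sprung ball, of unknown stiffness, resists from about 0.08 rad; past about 0.03 rad it draws the bar home and holds it. The stiff hinge stays where it is left.
- foot: White nylon furniture foot standing upright, 60 mm across, 68 mm tall; origin at the centre of its underside. Leave alone.
- bit_holder: Blue silicone bit holder, 45 x 100 x 26 mm (x, y, z) with short steel bits to 40 mm; origin at the centre of its underside. Leave alone.
There are look-alikes about, which are no part of the job. Of the things shaped like the spanner, the silver one is meant.

How it is judged (in metres and radians):
On the way:
1. the spanner lies down in both cradles, let go, while the keeper bar is still open (x of spanner in the frame of rack_seat between -0.009 and 0.009 m and y of spanner in the frame of rack_seat between -0.02 and 0.02 m and z of spanner in the frame of rack_seat between -0.004 and 0.004 m and angle between the x axis of spanner and the y axis of rack_seat, either way round below 0.25 rad and value of joint keeper above 0.6 rad and contact force between the fingers and spanner below 0.1 N), for 0.2 s.
At the end, for the whole second after the job is handed in: The spanner lies at rest in both cradles (handle middle within 9 mm across and 20 mm along of the rack's middle, underside within 4 mm of the cradle floors, handle within 0.25 rad of the rack's y), and the keeper bar is shut over it in its detent (hinge angle under 0.03 rad) (x of spanner in the frame of rack_seat between -0.009 and 0.009 m and y of spanner in the frame of rack_seat between -0.02 and 0.02 m and z of spanner in the frame of rack_seat between -0.004 and 0.004 m and angle between the x axis of spanner and the y axis of rack_seat, either way round below 0.25 rad and value of joint keeper below 0.03 rad and linear speed of spanner below 0.01 m/s); the robot touches nothing.
It fails at once if the keeper's paddle grip is pushed with more than 30 N (contact force between any of the arm, the fingers and keeper_grip above 30 N).
It fails at once if the furniture foot or the bit holder is moved more than 20 mm (distance of any of foot, bit_holder from where it was at the start of the episode above 0.02 m).
It also fails if it takes over 59 s, if anything falls off the work surface, if the arm or the gripper's body presses on something with over 40 N, if the wrist force passes 120 N, or if a joint passes its speed limit or range.

## Working session

There is one attempt and no reset: what is moved stays moved. The work goes in short steps, Python scripts to look and compute and a tool call to move; the robot and the scene stay as the last step left them, time stands still between calls to the robot, and variables do not carry over. Pictures are saved under pics/ and viewed, at most 10 in all, crops included, and the job is handed in when it is done.

Besides the shell and the picture viewer there is one more tool, called as name([rows], argument=value, ...), one row to a line, values as JSON. jog_arm: Moves the arm, as the interface text tells. Its arguments: {"type":"object","properties":{"increments":{"type":"array"},"grip":{"type":"number"}},"required":["increments"]}

```bash
ls; mkdir -p pics
python3 - <<'E'
from station import sense, eyes, r
import cv2, numpy as np
for c in ("scene","top"):
    im=eyes.capture(c); cv2.imwrite(f"pics/{c}0.png",im)
    for n in ("spanner","rack_seat","catch","keeper_hinge","keeper_grip","grip_mid","foot","bit_holder"):
        try:
            for d in eyes.spot_in(c,n): print(c,n,np.round(d["centre"],3),round(d["conf"],2))
        except Exception as e: print(c,n,e)
    k=eyes.get_calibration(c); print(c,np.round(k["camera_matrix"],1).tolist(),np.round(k["R"],3).tolist(),np.round(k["t"],3))
s=sense(); print(s)
E
```

```text
pics
scene spanner [ 0.485 -0.334  0.012] 0.91
scene spanner [ 0.546 -0.522  0.013] 0.85
scene rack_seat [ 0.597 -0.015  0.006] 0.67
scene catch [ 0.594 -0.017  0.016] 0.94
scene keeper_hinge [ 0.593 -0.013  0.009] 0.69
scene grip_mid [0.554 0.19  0.072] 0.53
scene foot [0.462 0.333 0.039] 0.89
scene bit_holder [ 0.722 -0.288  0.024] 0.59
scene [[486.9, 0.0, 316.4], [0.0, 486.9, 197.5], [0.0, 0.0, 1.0]] [[0.114, 0.993, -0.007], [0.748, -0.09, -0.657], [-0.653, 0.07, -0.754]] [-0.005 -0.397  1.779]
top spanner [ 0.48  -0.332  0.013] 0.74
top spanner [ 0.537 -0.52   0.016] 0.62
top keeper_hinge [ 0.576 -0.017  0.012] 0.69
top keeper_grip [0.546 0.189 0.084] 0.56
top keeper_grip [ 0.578 -0.021  0.014] 0.31
top grip_mid [0.545 0.183 0.085] 0.52
top foot [0.447 0.334 0.07 ] 0.94
top foot [0.545 0.183 0.086] 0.49
top bit_holder [ 0.72  -0.286  0.021] 0.83
top bit_holder [0.544 0.188 0.086] 0.73
top [[470.6, 0.0, 325.9], [0.0, 470.6, 195.1], [0.0, 0.0, 1.0]] [[-0.015, -1.0, 0.016], [-0.998, 0.014, -0.063], [0.062, -0.017, -0.998]] [-0.077  0.594  1.19 ]
{'time_s': 0.9, 'joints': array([-4.82672108e+01,  2.20396834e+01,  4.53050314e-01, -1.32556727e-03,
       -6.84116373e+01, -1.48174639e+01]), 'joint_velocities': array([-0.03943681,  0.02150067, -0.00978013,  0.10087908,  0.05289348,
        0.00594052]), 'effort': array([ 5.42323378e-04, -3.90455961e+01,  1.87619644e+01,  4.22430933e+00,
        1.55316124e-02, -1.34992774e-06]), 'tcp_pos': array([ 0.28293789, -0.55725623,  0.40477059]), 'ee_rot': array([[-8.91680335e-01, -4.52665637e-01,  3.61490626e-05],
       [-4.52665637e-01,  8.91680335e-01, -8.20830260e-06],
       [-2.85177917e-05, -2.36826205e-05, -9.99999999e-01]]), 'wrist_force': array([ 0.20870903, -0.09620992, -0.37825582]), 'moment': array([0.02236976, 0.02816142, 0.03434894]), 'gripper_force': 0.0, 'gripper_width': 0.9978969651135293}
```

View pics/top0.png

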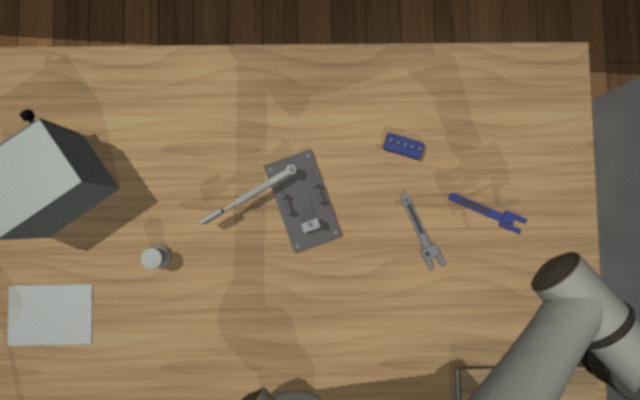

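View pics/scene0.png

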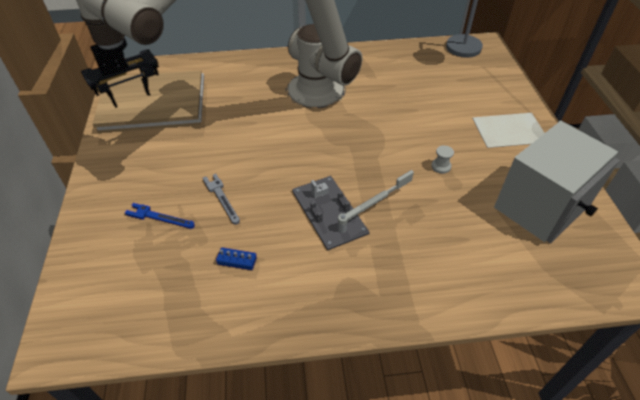

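```bash
cat > h.py <<'E'
from station import sense, eyes, r
import cv2, numpy as np
def ray(c,uv,z):
    k=eyes.get_calibration(c); K,R,t=k["camera_matrix"],np.array(k["R"]),np.array(k["t"])
    d=R.T@np.linalg.inv(K)@np.array([uv[0],uv[1],1.]); o=-R.T@t
    return o+d*(z-o[2])/d[2]
def proj(c,X):
    k=eyes.get_calibration(c); p=k["camera_matrix"]@(np.array(k["R"])@np.array(X)+k["t"]); return p[:2]/p[2]
E
python3 - <<'E'
from h import *
im=eyes.capture("top")
for d in eyes.outline_of("top","spanner"):
    v,u=np.nonzero(d["mask"]); p=np.array([ray("top",q,0.012)[:2] for q in zip(u,v)])
    m=p.mean(0); w,V=np.linalg.eigh(np.cov((p-m).T)); a=V[:,1]; s=(p-m)@a
    print(d["conf"],m,a,s.min(),s.max(), ((p-m)@V[:,0]).min(),((p-m)@V[:,0]).max(),im[d["mask"]].mean(0))
a=cv2.resize(im[130:280,190:340],(600,600),interpolation=cv2.INTER_CUBIC)
b=cv2.resize(im[180:280,385:445],(200,333),interpolation=cv2.INTER_CUBIC)
b=cv2.copyMakeBorder(b,0,267,0,0,cv2.BORDER_CONSTANT)
cv2.imwrite("pics/crop1.png",np.hstack([a,b]))
E
```

```text
0.96 [ 0.48888956 -0.33067166] [-0.9085103  -0.41786246] -0.1127975898976927 0.09350102596075925 -0.022140321653095166 0.02109862207681706 [106.05394737 108.93684211 111.09605263]
0.71 [ 0.54182093 -0.5087409 ] [0.4010233  0.91606785] -0.09476134815872543 0.11377743884464254 -0.022984240797446338 0.024525145244378422 [106.46745562  75.93609467  75.3964497 ]Traceback (most recent call last):
  File "<stdin>", line 4, in <module>
  File "h.py", line 4, in ray
    k=eyes.get_calibration(c); K,R,t=k["camera_matrix"],np.array(k["R"]),np.array(k["t"])
ValueError: time passes only in moves, steps and waits
```

```bash
sed -i 's/^import cv2.*/import cv2, numpy as np\nCAL={c:eyes.get_calibration(c) for c in ("scene","top","wrist")}/; s/eyes.get_calibration(c); /CAL[c]; /' h.py; cat h.py
python3 - <<'E'
from h import *
im=cv2.imread("pics/top0.png")
a=cv2.resize(im[130:280,190:340],(600,600),interpolation=cv2.INTER_CUBIC)
b=cv2.resize(im[180:280,385:445],(200,333),interpolation=cv2.INTER_CUBIC)
b=cv2.copyMakeBorder(b,0,267,0,0,cv2.BORDER_CONSTANT)
cv2.imwrite("pics/crop1.png",np.hstack([a,b]))
E
```

```text
from station import sense, eyes, r
import cv2, numpy as np
CAL={c:eyes.get_calibration(c) for c in ("scene","top","wrist")}
def ray(c,uv,z):
    k=CAL[c]; K,R,t=k["camera_matrix"],np.array(k["R"]),np.array(k["t"])
    d=R.T@np.linalg.inv(K)@np.array([uv[0],uv[1],1.]); o=-R.T@t
    return o+d*(z-o[2])/d[2]
def proj(c,X):
    k=CAL[c]; p=k["camera_matrix"]@(np.array(k["R"])@np.array(X)+k["t"]); return p[:2]/p[2]
```

View pics/crop1.png

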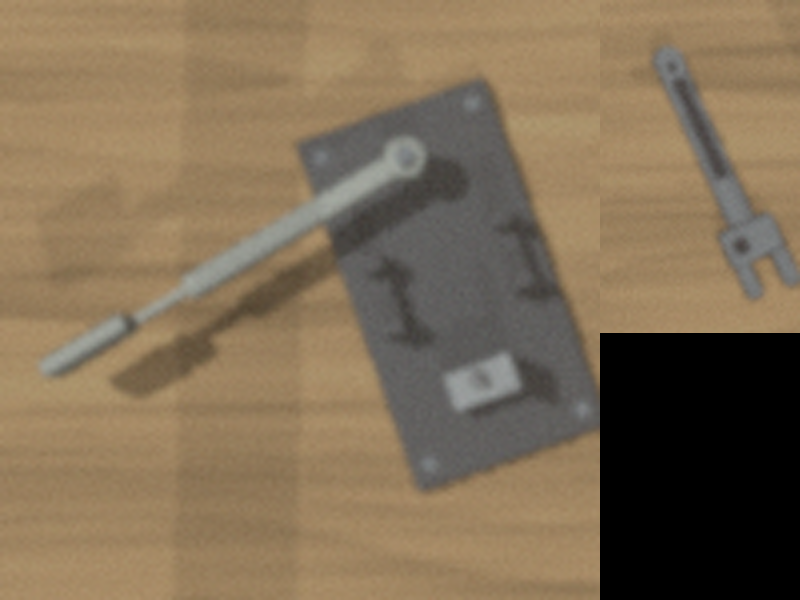

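Run:
```python
from h import *
C=lambda x,y,z: ray("top",(190+(x+.5)/4-.5,130+(y+.5)/4-.5),z)
scr=np.array([C(*p,.013) for p in ((320,157),(472,103),(582,410),(429,464))])
cor=np.array([C(*p,.012) for p in ((300,145),(487,80),(600,428),(420,490))])
print("scr",scr.mean(0),"cor",cor.mean(0))
for q in (scr,cor):
    x=(q[0]+q[1]-q[2]-q[3])/2; y=(q[0]+q[3]-q[1]-q[2])/2; print(np.linalg.norm(x),np.linalg.norm(y),np.degrees(np.arctan2(x[1],x[0])),np.degrees(np.arctan2(-y[0],y[1])))
h=C(405,157,.069); c=C(483,380,.038); d=h-c; print("hinge",h,"catch",c,np.hypot(d[0],d[1]),np.degrees(np.arctan2(d[1],d[0])), "mid", c+d*72/147)
cr=[C(*p,.048) for p in ((390,270),(416,338),(517,226),(545,292))]; print("cradle mid",np.mean(cr,0))
pe=C(45,368,.087); pn=C(130,322,.087); print("paddle",pe,pn, np.linalg.norm((pe-h)[:2]),np.linalg.norm((pn-h)[:2]))
e=pe-h; print("bar ang",np.degrees(np.arctan2(e[1],e[0])))
for k in range(3): print(r.tcp_to_grasp); break
print(CAL["wrist"]["T_tool_cam"])
```

```text
scr [ 0.5809219  -0.02468272  0.013     ] cor [ 0.57965193 -0.02527766  0.012     ]
0.21051191262810326 0.10417552193933806 18.911695001624366 18.749328897106988
0.2362601455433237 0.12514938455835306 17.865173380488894 18.339757909296637
hinge [0.65611209 0.00068374 0.069     ] catch [ 0.51803243 -0.04517241  0.038     ] 0.14549494258333576 18.371285097190317 mid [ 0.58566329 -0.02271226  0.05318367]
cradle mid [ 0.57977397 -0.03615342  0.048     ]
paddle [0.52912337 0.21727136 0.087     ] [0.55606793 0.16628964 0.087     ] 0.2510703747761261 0.19347907044435192
bar ang 120.38376550911158
0.1635
[[ 1.33828389e-04 -9.62414660e-01 -2.71584250e-01  7.31947576e-02]
 [ 9.99999763e-01  3.12223344e-04 -6.13658436e-04  3.48343073e-04]
 [ 6.75388818e-04 -2.71584104e-01  9.62414473e-01  1.89676028e-02]
 [ 0.00000000e+00  0.00000000e+00  0.00000000e+00  1.00000000e+00]]
```

The silver spanner is at top px (425,232) and the blue look-alike is at (487,213). The enlarged crop shows a grey-silver handle with its jaws towards lower right, so that is the one meant. The rack, with its hinge at px (291,169) and catch at (311,225), measures 145 mm between the two against 147 mm expected, and the bar is open about 1.36 rad. I'll move over the spanner.

jog_arm([
  [-1,0.36,0.35,0],
  [-1,0.36,0.35,0],
  [-1,0.36,0.35,0],
  [-1,0.36,0.35,0],
  [-1,0.36,0.35,0],
  [-1,0.36,0.35,0],
  [-1,0.36,0.35,0],
  [-1,0.36,0.35,0],
  [-1,0.36,0.35,0],
  [-1,0.36,0.35,0],
], grip=60)

```text
time_s: 2.0
tcp_pos: [0.4293, -0.4019, 0.3346]
ee_rot: [[-0.892, -0.453, 0.0], [-0.453, 0.892, -0.0], [-0.0, -0.0, -1.0]]
wrist_force: [0.4, -0.8, -0.5]
gripper_width: 0.693
gripper_force: 0.0
```

jog_arm([
  [-1,0.36,0.35,0],
  [-1,0.36,0.35,0],
  [-1,0.36,0.35,0],
  [-1,0.36,0.35,0],
  [-0.9,0.36,0.35,0],
  [0,0,0,0.48],
  [0,0,0,0],
  [0,0,0,0],
])

```text
time_s: 2.8
tcp_pos: [0.4998, -0.3262, 0.2999]
ee_rot: [[-0.908, -0.419, 0.0], [-0.419, 0.908, -0.0], [-0.0, -0.0, -1.0]]
wrist_force: [0.1, -0.3, 0.0]
gripper_width: 0.689
gripper_force: 0.0
```

```bash
cat >> h.py <<'E'
def wray(s,uv,z):
    k=CAL["wrist"]; T=np.array(k["T_tool_cam"]); W=np.eye(4); W[:3,:3]=s["ee_rot"]; W[:3,3]=s["tcp_pos"]; M=W@T
    uv=np.atleast_2d(uv); d=np.c_[uv,np.ones(len(uv))]@np.linalg.inv(k["camera_matrix"]).T@M[:3,:3].T; o=M[:3,3]
    return o+d*((z-o[2])/d[:,2])[:,None]
E
python3 - <<'E'
from h import *
s=sense(); im=eyes.capture("wrist"); cv2.imwrite("pics/w1.png",im)
print(s["time_s"],s["tcp_pos"],s["ee_rot"][:,0])
for d in eyes.outline_of("wrist","spanner"):
    v,u=np.nonzero(d["mask"]); p=wray(s,np.c_[u,v],.012)[:,:2]
    (c,wh,ang)=cv2.minAreaRect(p.astype(np.float32)*1000)
    m=p.mean(0); w,V=np.linalg.eigh(np.cov((p-m).T)); a=V[:,1]; q=(p-m)@a; b=(p-m)@V[:,0]
    print(d["conf"],m,a,q.min(),q.max(),b.min(),b.max(),"rect",c,wh,ang,"px",u.min(),u.max(),v.min(),v.max())
E
```

```text
2.8 [ 0.49979486 -0.3261627   0.29991366] [-9.08071637e-01 -4.18814844e-01 -1.66942643e-04]
0.95 [ 0.47194898 -0.34107583] [-0.9136259  -0.40655591] -0.13620906825200496 0.07357513871142264 -0.024060558069750004 0.02253163232880328 rect (501.02838134765625, -328.8260803222656) (209.34542846679688, 46.43240737915039) 22.509105682373047 px 284 344 61 309
0.8 [ 0.53950304 -0.51285017] [0.42201646 0.90658817] -0.08616363483055076 0.11551220991527679 -0.028522899283709227 0.022286896919413032 rect (546.955078125, -499.6711730957031) (201.32809448242188, 50.39482116699219) 66.9355239868164 px 0 193 43 244
```

View pics/w1.png

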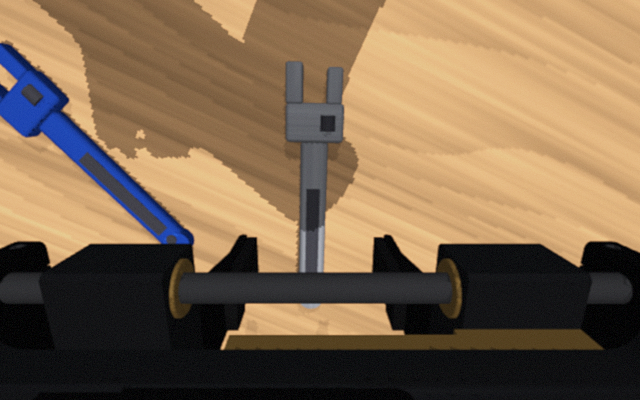

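The wrist view shows the silver spanner upright at px (315,60–310), with the handle between the pads, and the blue one at left (100,140). The estimates agree within 3 mm, and the TCP stands about 20 mm jaw-ward of the handle's middle. I'll descend and grip.

jog_arm([
  [0,0,1,0],
  [0,0,1,0],
  [0,0,1,0],
  [0,0,1,0],
  [0,0,1,0],
  [0,0,0.5,0],
  [0,0,0.25,0],
  [0,0,0,0],
  [0,0,0,0],
])

```text
time_s: 3.8
tcp_pos: [0.5001, -0.3263, 0.1856]
ee_rot: [[-0.908, -0.418, 0.002], [-0.418, 0.908, -0.001], [-0.001, -0.001, -1.0]]
wrist_force: [0.9, -0.3, 0.3]
gripper_width: 0.689
gripper_force: 0.0
```

jog_arm([
  [0,0,0,0],
  [0,0,0,0],
  [0,0,0,0],
  [0,0,0,0],
  [0,0,0,0],
  [0,0,0,0],
  [0,0,0,0],
], grip=0)

```text
time_s: 4.5
tcp_pos: [0.4999, -0.3261, 0.1848]
ee_rot: [[-0.908, -0.418, 0.0], [-0.418, 0.908, -0.0], [-0.0, -0.0, -1.0]]
wrist_force: [0.4, -0.4, 1.1]
gripper_width: 0.25
gripper_force: 30.0
```

jog_arm([
  [0,0,-0.5,0],
  [0,0,-1,0],
  [0,0,-1,0],
  [0,0,-1,0],
  [0,0,-1,0],
  [-0.43,0.9,-1,0],
  [-0.43,0.9,-1,0],
  [-0.43,0.9,-0.25,0],
  [-0.43,0.9,0,0],
  [-0.43,0.9,0,0],
])

```text
time_s: 5.5
tcp_pos: [0.5006, -0.2254, 0.3203]
ee_rot: [[-0.909, -0.418, 0.0], [-0.418, 0.909, 0.0], [-0.0, 0.0, -1.0]]
wrist_force: [-0.5, 0.5, -1.7]
gripper_width: 0.245
gripper_force: 30.0
```

jog_arm([
  [-0.43,0.9,0,0],
  [-0.43,0.9,0,0],
  [-0.43,0.9,0,0],
  [-0.43,0.9,0,0],
  [-0.43,0.9,0,0],
  [-0.43,0.9,0,0],
  [-0.43,0.9,0,0],
  [-0.43,0.9,0,0],
  [0,0,0,-0.96],
  [0,0,0,-0.96],
])

```text
time_s: 6.5
tcp_pos: [0.503, -0.0661, 0.32]
ee_rot: [[-0.831, -0.556, -0.001], [-0.556, 0.831, 0.0], [0.0, 0.001, -1.0]]
wrist_force: [0.5, -0.5, -1.7]
gripper_width: 0.247
gripper_force: 30.0
```

jog_arm([
  [0,0,0,-0.96],
  [0,0,0,-0.96],
  [0,0,0,-0.96],
  [0,0,0,-0.96],
  [0,0,0,-0.96],
  [0,0,0,-0.96],
  [0,0,0,-0.96],
  [0,0,0,-0.96],
  [0,0,0,-0.96],
  [0,0,0,-0.96],
])

```text
time_s: 7.5
tcp_pos: [0.5029, -0.0668, 0.3199]
ee_rot: [[-0.213, -0.977, -0.001], [-0.977, 0.213, 0.0], [-0.0, 0.001, -1.0]]
wrist_force: [0.6, 0.5, -2.9]
gripper_width: 0.244
gripper_force: 30.0
```

jog_arm([
  [0,0,0,-0.96],
  [0,0,0,-0.96],
  [0,0,0,-0.96],
  [0,0,0,-0.96],
  [0,0,0,-0.96],
  [0,0,0,-0.96],
  [0,0,0,-0.96],
  [0,0,0,0],
  [0,0,0,0],
  [0,0,0,0],
])

```text
time_s: 8.5
tcp_pos: [0.5033, -0.0668, 0.3198]
ee_rot: [[0.313, -0.95, -0.0], [-0.95, -0.313, 0.0], [-0.0, 0.0, -1.0]]
wrist_force: [-0.8, 0.6, -2.2]
gripper_width: 0.251
gripper_force: 30.0
```

Run:
```python
from h import *
s=sense(); im=eyes.capture("wrist"); cv2.imwrite("pics/w2.png",im)
print(s["time_s"],s["tcp_pos"],s["ee_rot"][:,0],s["joints"],s["gripper_width"])
```

```text
8.5 [ 0.50330253 -0.06676088  0.31980674] [ 3.13220879e-01 -9.49680288e-01 -1.78614192e-04] [ 1.07872916e+01  1.54597507e+01 -2.27614940e+01 -1.11685166e-02
 -5.17905498e+01  7.47306193e+00] 0.25065118329594227
```

View pics/w2.png

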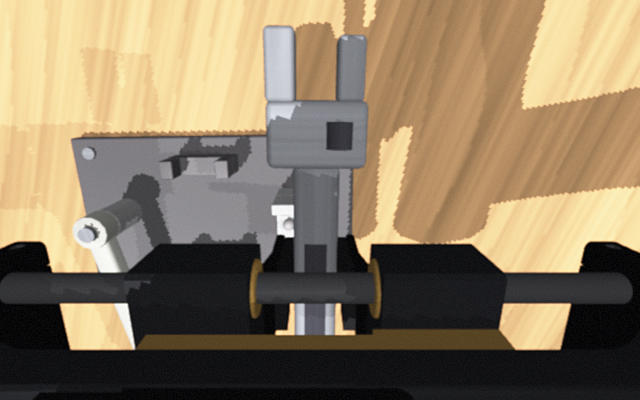

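Run:
```python
import cv2
im=cv2.imread("pics/w2.png")
cv2.imwrite("pics/w2c.png",cv2.resize(im[125:260,60:260],(800,540),interpolation=cv2.INTER_CUBIC))
```

```text
(no output)
```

View pics/w2c.png

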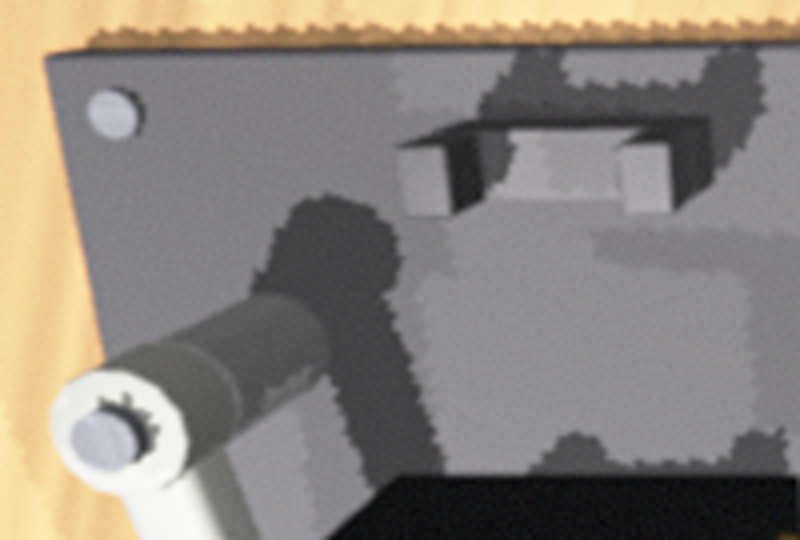

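Run:
```python
from h import *
s=dict(tcp_pos=[0.50330253,-0.06676088,0.31980674]); x=np.array([.31322,-.94968,0]);z=np.array([0,0,-1.]); s["ee_rot"]=np.c_[x,np.cross(z,x),z]
P=lambda u,v,h: wray(s,[[60+(u+.5)/4-.5,125+(v+.5)/4-.5]],h)[0]
l=P(422,180,.048); q=P(646,178,.048); h=P(120,430,.069)
d=l-q; a=np.arctan2(d[1],d[0]); print(l,q,np.linalg.norm(d),np.degrees(a))
print("hinge",h)
a=np.radians(18.4); rx=np.array([np.cos(a),np.sin(a),0]); ry=np.array([-np.sin(a),np.cos(a),0])
print("seat from cradle",(l+q)/2+.043*ry,"from hinge",h-.075*rx)
# spanner axis in the hand, from the handle at wrist px rows 180-230 and head
zt=s["tcp_pos"][2]-.1848+.012
for u,v in ((294,200),(336,200),(267,165),(366,165),(264,60),(366,60),(264,28),(366,36)): print(u,v,(wray(s,[[u,v]],zt if v==200 else zt+.003)[0]-s["tcp_pos"])@s["ee_rot"])
```

```text
[ 0.62090567 -0.05706143  0.048     ] [ 0.58066834 -0.07073901  0.048     ] 0.04249845525518266 18.77406391891909
hinge [ 6.56458878e-01 -5.78468085e-04  6.90000000e-02]
seat from cradle [ 0.5872141  -0.02309855  0.048     ] from hinge [ 0.58529318 -0.02425215  0.069     ]
294 200 [ 0.03121987 -0.01105709  0.1728    ]
336 200 [0.03122026 0.00881895 0.1728    ]
267 165 [ 0.04842877 -0.02276383  0.1698    ]
366 165 [0.04843162 0.02186924 0.1698    ]
264 60 [ 0.09241528 -0.02232099  0.1698    ]
366 60 [0.09242305 0.02005539 0.1698    ]
264 28 [ 0.10448013 -0.0218286   0.1698    ]
366 36 [0.10152574 0.01968007 0.1698    ]
```

The crop shows the far cradle's cheeks at about px (165,170) and (221,169), 42.5 mm apart where 42 is expected. That puts the seat at about (0.5865, -0.0235), which agrees with the hinge and top-camera estimates. I'll move over it and lower.

jog_arm([
  [0.1,-0.92,0,0],
  [0,-0.92,0,0],
  [0,-0.92,0,0],
  [0,-0.92,0,0],
  [0,-0.92,0,0],
  [0,0,0.8,0],
  [0,0,0.8,0],
  [0,0,0.8,0],
  [0,0,0.8,0],
  [0,0,0,0],
])

```text
time_s: 9.55
tcp_pos: [0.5905, -0.0398, 0.2532]
ee_rot: [[0.313, -0.95, -0.006], [-0.95, -0.313, -0.001], [-0.001, 0.006, -1.0]]
wrist_force: [-0.7, -0.5, -1.6]
gripper_width: 0.252
gripper_force: 30.0
```

jog_arm([
  [0,0,0,0],
  [0,0,0.4,0],
  [0,0,0.4,0],
  [0,0,0.4,0],
  [0,0,0.25,0],
  [0,0,0.25,0],
  [0,0,0.1,0],
  [0,0,0.1,0],
  [0,0,0,0],
  [0,0,0,0],
])

```text
time_s: 10.55
tcp_pos: [0.5916, -0.0397, 0.218]
ee_rot: [[0.314, -0.949, 0.0], [-0.949, -0.314, 0.0], [0.0, -0.0, -1.0]]
wrist_force: [0.3, 0.2, -1.4]
gripper_width: 0.248
gripper_force: 30.0
```

jog_arm([
  [0,0,0.06,0],
  [0,0,0.06,0],
  [0,0,0.03,0],
  [0,0,0,0],
  [0,0,0,0],
])

```text
time_s: 11.05
tcp_pos: [0.5914, -0.0397, 0.2149]
ee_rot: [[0.314, -0.949, 0.0], [-0.949, -0.314, -0.0], [0.0, -0.0, -1.0]]
wrist_force: [0.0, -0.4, -1.0]
gripper_width: 0.244
gripper_force: 30.0
```

jog_arm([
  [0,0,0,0],
  [0,0,0,0],
  [0,0,0,0],
  [0,0,0,0],
  [0,0,-0.1,0],
  [0,0,-0.4,0],
  [0,0,-1,0],
  [0,0,-1,0],
  [0,0,-1,0],
  [0,0,-1,0],
], grip=45)

```text
time_s: 12.05
tcp_pos: [0.5914, -0.0397, 0.3063]
ee_rot: [[0.314, -0.949, 0.001], [-0.949, -0.314, 0.0], [0.0, -0.001, -1.0]]
wrist_force: [0.1, 0.0, -0.4]
gripper_width: 0.516
gripper_force: 0.0
```

jog_arm([
  [0,0,-1,0],
  [0,0.5,-1,0],
  [0,1,0,0],
  [0,1,0,0],
  [0,1,0,0],
  [0,1,0,0],
  [0,0,0,0],
  [0,0,0,0],
])

```text
time_s: 12.85
tcp_pos: [0.5061, -0.0681, 0.3457]
ee_rot: [[0.314, -0.949, 0.002], [-0.949, -0.314, 0.0], [0.001, -0.002, -1.0]]
wrist_force: [-0.2, -0.4, 0.2]
gripper_width: 0.515
gripper_force: 0.0
```

Run:
```python
from h import *
s=sense(); im=eyes.capture("wrist"); cv2.imwrite("pics/w3.png",im); t=eyes.capture("top")
print(s["time_s"],s["tcp_pos"],s["ee_rot"][:,0])
a=np.radians(18.4); R=np.array([[np.cos(a),np.sin(a)],[-np.sin(a),np.cos(a)]]); S=np.array([.5865,-.0235])
for c in ("wrist",):
  for d in eyes.outline_of(c,"spanner"):
    v,u=np.nonzero(d["mask"]); p=wray(s,np.c_[u,v],.042)[:,:2]; p=(p-S)@R.T
    print(d["conf"],p.mean(0),p.min(0),p.max(0)); 
    for y0 in np.arange(-.13,.09,.02):
        q=p[abs(p[:,1]-y0)<.006]; 
        if len(q): print(round(y0,3),q[:,0].min(),q[:,0].max())
```

```text
12.85 [ 0.50613894 -0.06806497  0.3457343 ] [ 3.14492682e-01 -9.49259709e-01  5.98031815e-04]
0.74 [-0.00010246 -0.05455642] [-0.02393629 -0.1231435 ] [0.0233815  0.05662411]
-0.11 -0.022234014942562566 0.023226960790977625
-0.09 -0.023682661402296787 0.022969266232986663
-0.07 -0.02310433861913703 0.02317628525056653
-0.05 -0.012150836812712574 0.010782860358344965
-0.03 -0.011903291518618821 0.010871306017065019
-0.01 -0.011807127130217815 0.011000442284643572
0.01 -0.011540799731831662 0.011144344634719609
0.03 -0.01130060849581558 0.011281324695618577
0.05 -0.011191217951428876 -0.00049973546115328
```

View pics/w3.png

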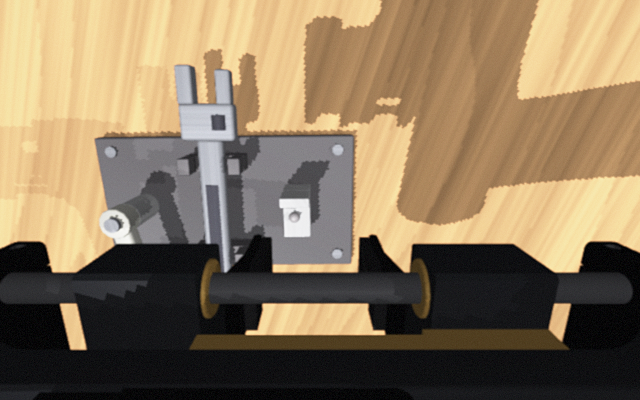

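The wrist view shows the spanner seated in both cradles: handle at px (210,140–270), between the far cheeks at (187,163) and (235,163), hinge at (113,223), catch at (295,217). It is centred across to within 1 mm and about +4 mm along. Next I'll close the fingers and go behind the paddle.

jog_arm([
  [-0.95,-0.64,0,0],
  [-0.95,-0.64,0,0],
  [-0.95,-0.64,0,0],
  [-0.95,-0.64,0,0],
  [-0.95,-0.64,0,0],
  [-0.95,-0.64,0,0],
  [-0.95,-0.64,0,0],
  [-0.95,-0.64,0,0],
  [-0.95,-0.64,0,0],
  [-0.95,-0.64,0,0],
], grip=0)

```text
time_s: 14.0
tcp_pos: [0.5685, 0.1541, 0.3444]
ee_rot: [[0.315, -0.949, -0.0], [-0.949, -0.315, -0.0], [0.0, 0.0, -1.0]]
wrist_force: [0.5, 0.2, 0.4]
gripper_width: 0.007
gripper_force: 0.0
```

jog_arm([
  [-0.95,-0.64,0,0],
  [-0.95,-0.64,0,0],
  [-0.95,-0.64,0,0],
  [0,0,0,1],
  [0,0,0,1],
  [0,0,0,1],
  [0,0,0,1],
  [0,0,0,1],
  [0,0,0,1],
  [0,0,0,1],
])

```text
time_s: 15.0
tcp_pos: [0.5867, 0.2195, 0.3444]
ee_rot: [[-0.241, -0.971, -0.0], [-0.971, 0.241, -0.0], [0.0, 0.0, -1.0]]
wrist_force: [-0.1, 0.1, -0.3]
gripper_width: 0.006
gripper_force: 0.0
```

jog_arm([
  [0,0,0,1],
  [0,0,0,1],
  [0,0,0,1],
  [0,0,0,1],
  [0,0,0,1],
  [0,0,0,1],
  [0,0,0,1],
  [0,0,0,1],
  [0,0,0,1],
  [0,0,0,1],
])

```text
time_s: 16.0
tcp_pos: [0.5868, 0.2195, 0.3444]
ee_rot: [[-0.864, -0.503, -0.0], [-0.503, 0.864, -0.0], [0.0, -0.0, -1.0]]
wrist_force: [0.4, 0.4, 0.6]
gripper_width: 0.007
gripper_force: 0.0
```

jog_arm([
  [0,0,0.93,0],
  [0,0,0.93,0],
  [0,0,0.93,0],
  [0,0,0.93,0],
  [0,0,0.93,0],
  [0,0,0.93,0],
  [0,0,0,0],
  [0,0,0,0],
])

```text
time_s: 16.8
tcp_pos: [0.5868, 0.2193, 0.233]
ee_rot: [[-0.862, -0.507, -0.0], [-0.507, 0.862, -0.001], [0.0, -0.0, -1.0]]
wrist_force: [-0.4, 0.0, -0.1]
gripper_width: 0.006
gripper_force: 0.0
```

Run:
```python
from h import *
s=sense(); t=eyes.capture("top"); cv2.imwrite("pics/t4.png",cv2.resize(t[130:280,160:360],(800,600),interpolation=cv2.INTER_CUBIC))
x=s["ee_rot"][:,0]; print(s["time_s"],s["tcp_pos"],np.degrees(np.arctan2(x[1],x[0]))%360,s["wrist_force"],s["joints"])
H=np.array([.6563,0]); d=s["tcp_pos"][:2]-H; print(np.hypot(*d),np.degrees(np.arctan2(d[1],d[0])))
```

```text
16.8 [0.58678473 0.2193278  0.23301628] 210.43185067311154 [-0.37526261  0.04667072 -0.06048611] [ 3.52782851e+01  3.14713123e+01 -1.10696322e+01  2.93032276e-02
 -4.74846088e+01 -9.48662371e+01]
0.23008054427973174 107.58585002849838
```

View pics/t4.png

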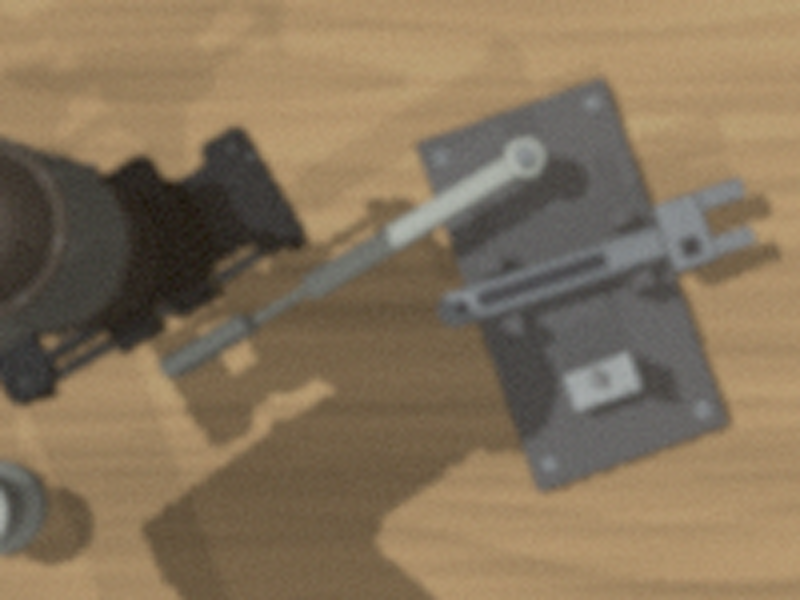

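The top view shows the closed gripper behind the paddle at crop (205,345), with nothing in the way of the swing. The foot, at crop (10,510), is well clear. I'll advance to contact.

jog_arm([
  [0.5,0,0,0],
  [0.5,0,0,0],
  [0.3,0,0,0],
  [0.2,0,0,0],
  [0.2,0,0,0],
  [0.2,0,0,0],
])

```text
time_s: 17.45
tcp_pos: [0.5535, 0.1995, 0.2335]
ee_rot: [[-0.862, -0.506, 0.001], [-0.506, 0.862, 0.001], [-0.001, -0.0, -1.0]]
wrist_force: [0.8, -0.3, 0.6]
gripper_width: 0.004
gripper_force: 0.2
```

jog_arm([
  [0.3,0.02,0,-0.3],
  [0.4,0.02,0,-0.45],
  [0.45,0.02,0,-0.5],
  [0.45,0.02,0,-0.5],
  [0.45,0.02,0,-0.5],
  [0.45,0.02,0,-0.5],
])

```text
time_s: 18.05
tcp_pos: [0.5112, 0.1722, 0.2332]
ee_rot: [[-0.729, -0.684, 0.0], [-0.684, 0.729, 0.0], [-0.0, -0.0, -1.0]]
wrist_force: [0.4, 0.0, -1.0]
gripper_width: 0.003
gripper_force: 0.2
```

```bash
cat > st.py <<'E'
from h import *
s=sense(); x=s["ee_rot"][:,0]; y=s["ee_rot"][:,1]; a=np.degrees(np.arctan2(x[1],x[0]))%360
H=np.array([.6563,-.0003]); d=s["tcp_pos"][:2]-H
print(s["time_s"],s["tcp_pos"],"tool-x ang from shut",288.4-a,"radial",d@y[:2],"lateral",d@x[:2],"F tool",np.round(s["wrist_force"]@s["ee_rot"],2))
rx=np.array([np.cos(np.radians(18.4)),np.sin(np.radians(18.4))]); print("rack frame", (s["tcp_pos"][:2]-[.5865,-.0235])@np.c_[rx,[-rx[1],rx[0]]])
E
python3 st.py
```

```text
18.05 [0.51116954 0.17223654 0.2331506 ] tool-x ang from shut 65.2340334778001 radial 0.22512963605746725 lateral -0.012180113451488703 F tool [-0.33 -0.3   1.  ]
rack frame [-0.00969522  0.2095077 ]
```

jog_arm([
  [0.45,0.02,0,-0.5],
  [0.45,0.02,0,-0.5],
  [0.45,0.02,0,-0.5],
  [0.45,0.02,0,-0.5],
  [0.45,0.02,0,-0.5],
  [0.45,0.02,0,-0.5],
])

```text
time_s: 18.65
tcp_pos: [0.4739, 0.1333, 0.2332]
ee_rot: [[-0.546, -0.838, 0.0], [-0.838, 0.546, 0.0], [-0.0, -0.0, -1.0]]
wrist_force: [0.4, 0.4, -0.1]
gripper_width: 0.009
gripper_force: 0.2
```

```bash
cat >> st.py <<'E'
for c in ("scene","top"):
    im=eyes.capture(c); cv2.imwrite(f"pics/{c}_{s['time_s']:.2f}.png",im)
    for n in ("keeper_grip","grip_mid"):
        for q in eyes.spot_in(c,n)[:2]: print(c,n,np.round(q["centre"],3),round(q["conf"],2),"ang",np.degrees(np.arctan2(*(np.array(q["centre"])[1::-1]-H[::-1])))%360, np.linalg.norm(q["centre"][:2]-H))
E
python3 st.py
```

```text
18.65 [0.47391757 0.13330262 0.23321591] tool-x ang from shut 51.47886777874339 radial 0.22574126348211204 lateral -0.012405273294407123 F tool [-0.53 -0.14  0.13]
rack frame [-0.05733217  0.18432278]
scene keeper_grip [ 0.61  -0.018  0.008] 0.16 ang 200.52885861212766 0.04933284909672258
```

Run:
```python
import cv2,numpy as np
a=cv2.imread("pics/scene_18.65.png")[130:270,270:470]; b=cv2.imread("pics/top_18.65.png")[140:290,180:340]
a=cv2.resize(a,(420,294),interpolation=cv2.INTER_CUBIC); b=cv2.resize(b,(380,356),interpolation=cv2.INTER_CUBIC)
o=np.zeros((356,800,3),np.uint8); o[:294,:420]=a; o[:,420:]=b; cv2.imwrite("pics/c9.png",o)
```

```text
(no output)
```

View pics/c9.png

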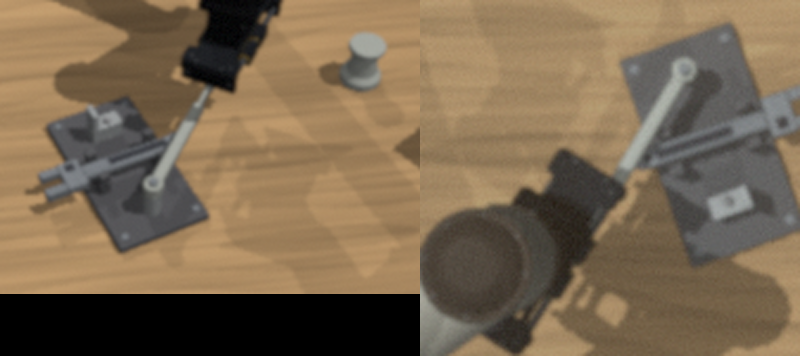

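The bar follows the fingers: in the crops it runs from the hinge (150,185 left, 684,68 right) up to the gripper. I'll keep swinging it along the arc.

jog_arm([
  [0.45,0.02,0,-0.5],
  [0.45,0.02,0,-0.5],
  [0.45,0.02,0,-0.5],
  [0.45,0.02,0,-0.5],
  [0.45,0.02,0,-0.5],
  [0.45,0.02,0,-0.5],
  [0.45,0.02,0,-0.5],
  [0.45,0.02,0,-0.5],
])

```text
time_s: 19.75
tcp_pos: [0.4412, 0.0702, 0.2332]
ee_rot: [[-0.255, -0.967, 0.001], [-0.967, 0.255, 0.0], [-0.001, -0.001, -1.0]]
wrist_force: [0.1, 0.4, 0.3]
gripper_width: 0.006
gripper_force: 0.2
```

jog_arm([
  [0.45,0.02,0,-0.5],
  [0.45,0.02,0,-0.5],
  [0.45,0.02,0,-0.5],
  [0.45,0.02,0,-0.5],
  [0.45,0.02,0,-0.5],
  [0.45,0.02,0,-0.5],
  [0.45,0.02,0,-0.5],
  [0.45,0.02,0,-0.5],
])

```text
time_s: 20.55
tcp_pos: [0.4296, -0.0007, 0.2333]
ee_rot: [[0.062, -0.998, 0.001], [-0.998, -0.062, 0.0], [-0.0, -0.001, -1.0]]
wrist_force: [-0.1, 0.0, -0.5]
gripper_width: 0.008
gripper_force: 0.2
```

```bash
python3 st.py
```

```text
20.55 [ 0.42955402 -0.00072581  0.23327103] tool-x ang from shut 14.865449992750598 radial 0.22634080968401932 lateral -0.013553983808111255 F tool [-0.05  0.11  0.45]
rack frame [-0.14173362  0.07114973]
scene keeper_grip [ 0.463 -0.013  0.064] 0.52 ang 183.87702423368273 0.19374338698391744
scene grip_mid [ 0.463 -0.02   0.06 ] 0.53 ang 185.75161286524886 0.19457957241190557
```

jog_arm([
  [0.4,0.02,0,-0.45],
  [0.4,0.02,0,-0.45],
  [0.4,0.02,0,-0.45],
  [0.4,0.02,0,-0.45],
  [0.3,0.02,0,-0.35],
  [0.2,0,0,-0.2],
])

```text
time_s: 21.45
tcp_pos: [0.433, -0.0425, 0.2332]
ee_rot: [[0.246, -0.969, 0.0], [-0.969, -0.246, 0.0], [-0.0, -0.0, -1.0]]
wrist_force: [-0.8, -0.1, 0.2]
gripper_width: 0.006
gripper_force: 0.2
```

jog_arm([
  [0.15,0,0,-0.15],
  [0.15,0,0,-0.15],
  [0.15,0,0,-0.15],
])

```text
time_s: 21.75
tcp_pos: [0.435, -0.0512, 0.2331]
ee_rot: [[0.281, -0.96, -0.001], [-0.96, -0.281, 0.0], [-0.0, 0.001, -1.0]]
wrist_force: [-1.3, 2.0, 1.7]
gripper_width: 0.009
gripper_force: 1.4
```

jog_arm([
  [0.15,0,0,-0.15],
  [0.15,0,0,-0.15],
  [0.15,0,0,0],
])

```text
time_s: 22.05
tcp_pos: [0.4377, -0.0599, 0.2331]
ee_rot: [[0.303, -0.953, -0.0], [-0.953, -0.303, 0.0], [-0.0, 0.0, -1.0]]
wrist_force: [-2.0, 5.0, 0.6]
gripper_width: 0.005
gripper_force: 2.8
```

```bash
python3 st.py
```

```text
22.05 [ 0.43768387 -0.05987846  0.23313335] tool-x ang from shut 0.7436115676966892 radial 0.22638830712963512 lateral -0.009536110886755598 F tool [-5.35  0.35 -0.59]
rack frame [-0.15269088  0.01245502]
scene keeper_grip [ 0.45  -0.073  0.07 ] 0.46 ang 199.42985511670202 0.2185463337601434
scene grip_mid [ 0.455 -0.072  0.069] 0.69 ang 199.56357466113485 0.2135267898882948
```

jog_arm([
  [0.1,0,0,0],
  [0.1,0,0,0],
])

```text
time_s: 22.55
tcp_pos: [0.439, -0.0635, 0.2332]
ee_rot: [[0.303, -0.953, 0.0], [-0.953, -0.303, 0.0], [-0.0, -0.0, -1.0]]
wrist_force: [-2.3, 5.1, 2.7]
gripper_width: 0.011
gripper_force: 3.1
```

jog_arm([
  [0.1,0,0,0],
  [0.1,0,0,0],
])

```text
time_s: 22.75
tcp_pos: [0.4403, -0.0673, 0.2332]
ee_rot: [[0.303, -0.953, 0.0], [-0.953, -0.303, 0.0], [-0.0, -0.0, -1.0]]
wrist_force: [-1.2, 4.4, 0.5]
gripper_width: 0.002
gripper_force: 2.0
```

jog_arm([
  [0.1,0,0,0],
  [0,0,0,0],
])

```text
time_s: 22.95
tcp_pos: [0.4411, -0.0694, 0.2332]
ee_rot: [[0.303, -0.953, 0.001], [-0.953, -0.303, 0.0], [0.0, -0.001, -1.0]]
wrist_force: [-1.1, 4.5, 1.6]
gripper_width: 0.003
gripper_force: 2.4
```

jog_arm([
  [0.1,0,0,0],
  [0.1,0,0,0],
  [0,0,0,0],
])

```text
time_s: 23.25
tcp_pos: [0.4426, -0.0729, 0.2333]
ee_rot: [[0.303, -0.953, 0.002], [-0.953, -0.303, 0.001], [-0.0, -0.002, -1.0]]
wrist_force: [-0.8, 8.0, 0.4]
gripper_width: 0.004
gripper_force: 3.0
```

```bash
python3 st.py
```

```text
23.25 [ 0.44257865 -0.07289184  0.23326202] tool-x ang from shut 0.7570571277734643 radial 0.22566967240895794 lateral 0.00440182930159159 F tool [-7.89 -1.66 -0.36]
rack frame [-0.15215401 -0.0014381 ]
scene grip_mid [ 0.461 -0.088  0.066] 0.64 ang 204.08226902047258 0.21370037435624673
scene grip_mid [ 0.601 -0.079  0.038] 0.33 ang 234.71101223808418 0.0964166997983233
```

The push eased from about 6 N to 4.5 N while I was still advancing, then rose again with the neck's own stiffness, which fits the bar having snapped home. I'll back off and check.

jog_arm([
  [-0.2,0,0,0],
  [-0.4,0,0,0],
  [-0.6,0,0,0],
  [-1,0,0,0],
  [-1,0,0,0],
  [-1,0,0,0],
  [0,0,-1,0],
  [0,0,-1,0],
  [0,0,-1,0],
  [0,0,-1,0],
])

```text
time_s: 24.55
tcp_pos: [0.4162, 0.0072, 0.3139]
ee_rot: [[0.304, -0.953, 0.0], [-0.953, -0.304, -0.001], [0.001, -0.0, -1.0]]
wrist_force: [0.6, -0.3, -0.8]
gripper_width: 0.007
gripper_force: 0.0
```

jog_arm([
  [-1,0.5,-1,0],
  [-1,0.5,-1,0],
  [-1,0.5,0,0],
  [-1,0.5,0,0],
  [-1,0.5,0,0],
  [-1,0,0,0],
  [-1,0,0,0],
  [0,0,0,0],
  [0,0,0,0],
])

```text
time_s: 25.45
tcp_pos: [0.3262, 0.1252, 0.353]
ee_rot: [[0.304, -0.953, -0.0], [-0.953, -0.304, -0.0], [0.0, 0.0, -1.0]]
wrist_force: [-0.1, -1.4, -0.0]
gripper_width: 0.004
gripper_force: 0.0
```

```bash
python3 st.py
python3 - <<'E'
from h import *
import glob
t=sense()["time_s"]; f=sorted(glob.glob("pics/top_*.png"))[-1]; g=sorted(glob.glob("pics/scene_*.png"))[-1]; print(f,g)
a=cv2.resize(cv2.imread(g)[140:250,250:390],(420,330),interpolation=cv2.INTER_CUBIC); b=cv2.resize(cv2.imread(f)[140:290,265:360],(380,600),interpolation=cv2.INTER_CUBIC)
o=np.zeros((600,800,3),np.uint8); o[:330,:420]=a; o[:,420:]=b; cv2.imwrite("pics/c10.png",o)
E
```

```text
25.45 [0.32615354 0.12521475 0.35303882] tool-x ang from shut 0.6854359107310302 radial 0.27630127532432974 lateral -0.22001872951105622 F tool [1.34 0.57 0.04]
rack frame [-0.20009484  0.22328997]
scene grip_mid [ 0.454 -0.073  0.076] 0.48 ang 199.79887635452494 0.21522235014050006
top keeper_grip [ 0.45  -0.065  0.085] 0.51 ang 197.39667069446048 0.21639856746291092
top grip_mid [ 0.45  -0.07   0.087] 0.5 ang 198.72536665188048 0.21835807747825586
pics/top_25.45.png pics/scene_25.45.png
```

View pics/c10.png

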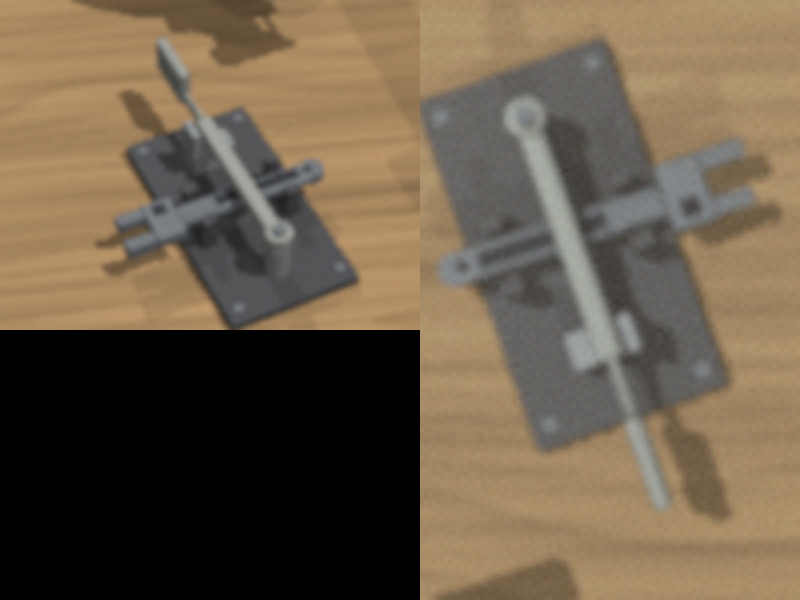

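Run:
```python
from h import *
im=cv2.GaussianBlur(cv2.imread("pics/top_25.45.png"),(0,0),.6).astype(float)
P=[]
for v in np.arange(172,223):           # bright bar: centroid per row
    g=im[v].min(1); c=291+ (v-169)*.345; u=np.arange(int(c)-8,int(c)+9); w=np.clip(g[u]-100,0,None)
    w[abs(u-c)>6]=0
    if w.sum()>0: P.append(ray("top",((w*u).sum()/w.sum(),v),.064)[:2])
P=np.array(P); a=np.radians(18.4)
vx,vy,x0,y0=cv2.fitLine(P.astype(np.float32),cv2.DIST_HUBER,0,1e-4,1e-4).ravel()
print("bar deg",np.degrees(np.arctan2(vy,vx))%180,"resid",np.abs((P-[x0,y0])@[-vy,vx]).mean(), P[0],P[-1])
C=lambda x,y,z: ray("top",(265+(x-420+.5)/4-.5,140+(y+.5)/4-.5),z)[:2]
h=C(525,118,.069)
for nm,q in (("paddle end",C(660,502,.087)),("paddle in",C(632,425,.087)),("bar end",C(604,352,.064))):
    d=h-q; print(nm,np.degrees(np.arctan2(d[1],d[0])),np.hypot(*d))
E=[C(*p,.012) for p in ((605,40),(728,383),(420,105),(542,450))]
for i in (0,2): d=E[i]-E[i+1]; print("edge",np.degrees(np.arctan2(d[1],d[0])))
S=[C(*p,.015) for p in ((592,63),(702,370),(439,117),(549,425))]
for i in (0,2): d=S[i]-S[i+1]; print("screws",np.degrees(np.arctan2(d[1],d[0])))
d=S[2]-S[0]; e=S[3]-S[1]; print(np.degrees(np.arctan2(-d[0],d[1])),np.degrees(np.arctan2(-e[0],e[1])))
R=lambda t:np.array([np.cos(t),np.sin(t)])
seat=np.array([.586,-.0237]); ry=np.array([-np.sin(a),np.cos(a)])
ck=C(628,333,.066); print("cheek top in rack",(ck-seat)@np.c_[R(a),ry])
```

```text
bar deg 19.11519 resid 0.0002822435258033087 [0.64893802 0.00229708] [ 0.52451808 -0.04312397]
paddle end 18.72013521397457 0.24821629448454102
paddle in 18.584520222487104 0.19918572374796123
bar end 17.912264339276742 0.15222492589488304
edge 18.844780282583923
edge 18.91326287772975
screws 18.862578823307004
screws 19.068046720634584
18.869415687259657 18.84071424618195
cheek top in rack [-0.07243253 -0.01528018]
```

The final views show the bar across the handle and against the stop cheek. In the top view the hinge is at (525,118), the cheek at (628,335) and the paddle end at (660,500). The bar measures 19.1° and the rack 18.9°, so it is shut to within 0.01 rad, and it has stayed shut with the arm away.

```bash
python3 -c "
from station import r
print(r.finish_job())"
```

```text
the job is handed in; nothing more can be done
None
```

The silver spanner lies in both cradles, the keeper bar is shut behind its catch (peak push read about 8 N), the arm is clear of everything, and the job was handed in at about 25 s; no verdict came back.

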